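Close up the sample bottle rack

TASK

Two identical bottle racks with sliding stops stand on the lab bench; one holds a row of sample bottles, the other is empty. On the rack with the bottles, slide the black stop along its rail up to the row, so that its plate touches the nearest bottle or leaves a gap of at most 15 mm, then let go. Do not press hard on the bottle, knock it over or lift it out, and leave the empty rack's stop where it is.

Things in the scene. Friction and masses are not known exactly. Their poses are not given: they have to be found in the camera images.
- stop (a joint): position (m) of the black sliding stop on the rack that holds the bottles: 0 at the rail's open end (nearer the robot), growing towards the bottles, at most 0.18. It starts at 0 to 0.04. It slides freely along the whole rail with about 1.5 N of friction and stays where it is left. The contact position varies with the row.
- stop_grip (a point): centre of the top of that stop's grip: a black post 24 x 24 mm, top 78 mm above the bench, its upper 40 mm free all round. +y runs along the rail to the bottles (roughly away from the robot, yaw varies 14 deg), +x across to the bottle lane, whose centre is 85 mm off, +z up. The plate spans 65 to 105 mm in x, its top 17 mm below this point, its face to the bottles 12 mm ahead in +y.
- end_bottle: the bottle nearest the stop: loose, milky plastic, white cap, 36 mm across, 75 mm tall, 60 g, upright in the lane; origin at the centre of its underside, 12 mm above the bench, z up. Another stands 1 mm behind it, against a fixed divider. The plate touches when this bottle's axis is 30 mm ahead of stop_grip along the rail; the gap is that distance less 30 mm.
- spare_stop_grip (a point): the same point on the identical stop of the empty rack, which is to be left alone; axes as for stop_grip. The racks are fixed plates 350 x 150 x 12 mm, long side along the rail; either may be the left one.
There are look-alikes about, which are no part of the job. What is shaped like the end_bottle but green or purple is not meant.

How it is judged:
By the outcome, as a careful person would: the job done as asked, in the order asked, and still so for the second after the job is handed in, with the robot touching nothing.
It also fails if it takes over 32 s, if anything falls off the work surface, if the arm or the gripper's body presses on something with over 40 N, if the wrist force passes 120 N, or if a joint passes its speed limit or range.

ROBOT

A 6-joint arm with a two-finger parallel gripper is mounted at the origin on the work surface. World frame = base frame: x ahead of the robot, y to its left, z up, the work surface at z = 0. Lengths are in m, angles in rad, forces in N, time in s.
With the tool pointing down it reaches from about 0.3 to 0.75 m from the base axis. Payload 8.5 kg.
Tool frame: the origin (TCP) lies between the finger pads; the fingertips stand 14 mm ahead of it and the grasp point (between the pads) lies 5 mm behind it (nose_length is the distance from the TCP to the fingertips, in m); z points along the fingers, y is the line along which they close (so a half turn about z gives the same grasp; the last joint's range is limited). The gripper opens to 85 mm and grips with 20 to 120 N. Pads are 22 mm wide; open, the fingers measure 114 mm over their backs; the gripper's body (76 mm by 85 mm) begins 54 mm behind the grasp point. The pads swing forward as they close: fully open they stand 13 mm farther back than shut.
Start: joints at [1.025, 0.381, 1.297, -0, 1.464, -0.215], TCP at [0.179, 0.52, 0.245] pointing down, gripper open.
Joint ranges: [-3.11, 3.11], [-0.89, 2.33], [0.22, 2.48], [-1.42, 4.56], [0.17, 2.85], [-2.88, 2.88]. Speed limits (rad/s): [2.39, 2.39, 3.14, 3.14, 3.14, 3.14].

INTERFACE

Orientations are given as a unit quaternion [w, x, y, z].
In Python, from station import * gives the robot as it stands. The module is installed in compiled form; this text tells all that it offers.
- The arm moves only by the tool carry_out, never from a script. Its argument "commands" is one flat list of numbers, 7 for each row, row after row: the shift along the tool's x, y, z in m, then the turn, a rotation vector about the tool's x, y, z in degrees, then the finger opening in m, from 0 to 0.0854. A call has 1 to 20 rows; each row shifts and turns the commanded pose from where the row before left it, along the tool's axes as they then stand; what a row does not reach is not made up. A row lasts 1/8 s, in which the tool goes at most 62.5 mm and 10.7 degrees, less where a joint would pass 70% of its speed; a pose out of reach is approached as far as the arm can. A call with a gripper value outside its range is refused whole. The fingers move at their own pace and stop on an object; "force" is the grip in N (left out, the last holds). Time passes only in rows, so rows that do not move let the fingers close. It gives the time, the measured TCP pose, the force, the opening and the grip force at its end, in the units of the state.
- get_state(): the state, without advancing time (a new reading comes with each control period).
- camera(name): name is "scene" or "top"; returns the picture (480x640x3 uint8, red, green, blue); there is no depth.
- camera_info(name): a dict with "fx", "fy", "cx", "cy" (pixels), "xyz" and "orientation" of the camera in the world. Camera axes: x right, y down, z forward; pixel columns grow to the right and rows downward; lengths in m; the calibration is good to about 2 mm. A picture is of the moment at which its call begins. camera_info takes no time and is no camera call.
- close_job(): hands the job in; it is judged then, once.
The state is a dict: "time": time; "joint_pos": joint angles; "dq": joint speeds; "tau": joint torques, N m; "position": TCP position; "tool_rot": TCP orientation; "wrist_force": force on the tool from outside, world axes, zero at the start; "moment": the same for the moment, N m; "grip_width": finger opening in m; "grasp_force": force on a finger pad.
Only numpy, scipy, OpenCV 4.12 (cv2) and the standard library are available. Lean on these libraries where they do the work, as an engineer would, in place of code of your own. Each camera call takes 0.05 s, during which the arm holds its last target. There are 200 camera calls.

## Working session

There is one attempt and no reset: what is moved stays moved. The work goes in short steps, Python scripts to look and compute and a tool call to move; the robot and the scene stay as the last step left them, time stands still between calls to the robot, and variables do not carry over. Pictures are saved under pics/ and viewed, at most 10 in all, crops included, and the job is handed in when it is done.

Besides the shell and the picture viewer there is one more tool, called after "Emit:" in YAML: its name, and indented under it one key for each argument. carry_out: Moves the arm, as the interface text tells. Its arguments: {"type":"object","properties":{"commands":{"type":"array","items":{"type":"number"}},"force":{"type":"number"}},"required":["commands"]}

```bash
mkdir -p pics
python3 - <<'E'
from station import *
import cv2
for n in("scene","top"):
    cv2.imwrite(f"pics/{n}0.png",camera(n)[:,:,::-1]); print(camera_info(n))
print(get_state())
E
```

```text
{'fx': 599.4407973381673, 'fy': 599.4407973381673, 'cx': 327.97603857980215, 'cy': 238.72555787491825, 'xyz': array([ 0.99213442, -0.84190162,  0.75540697]), 'orientation': array([-0.43205286,  0.86417415,  0.23546766, -0.10530123])}
{'fx': 493.2946940585085, 'fy': 493.2946940585085, 'cx': 317.6070787534195, 'cy': 243.07912638369947, 'xyz': array([ 0.37917258, -0.04117859,  1.10480264]), 'orientation': array([ 0.05367644, -0.69785553,  0.71210852, -0.05493588])}
{'time': 0.1, 'joint_pos': array([ 1.02466429e+00,  3.81093774e-01,  1.29817966e+00, -2.00621854e-05,
        1.46362575e+00, -2.15327257e-01]), 'dq': array([-0.00162294, -0.00077355, -0.00064509,  0.00121161, -0.00155862,
        0.0003915 ]), 'tau': array([ 4.11017056e-03, -4.49221087e+01, -2.31659317e+01, -1.33342382e-04,
        3.62208819e-03, -4.00702021e-06]), 'position': array([0.17852432, 0.51994354, 0.24479402]), 'tool_rot': array([-2.33493350e-04,  1.64648145e-01,  9.86352149e-01, -6.10193334e-04]), 'wrist_force': array([ 0.55432207, -0.38625405, -0.33271546]), 'moment': array([ 0.00101014,  0.00065985, -0.01473092]), 'grasp_force': 0.0, 'grip_width': 0.08545899153301122}
```

View pics/top0.png

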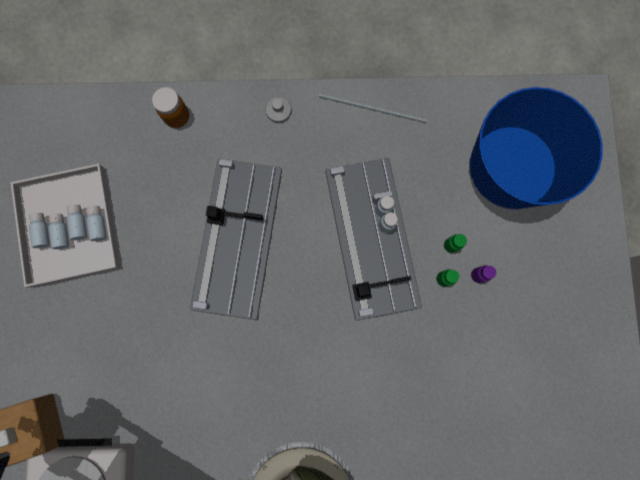

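View pics/scene0.png

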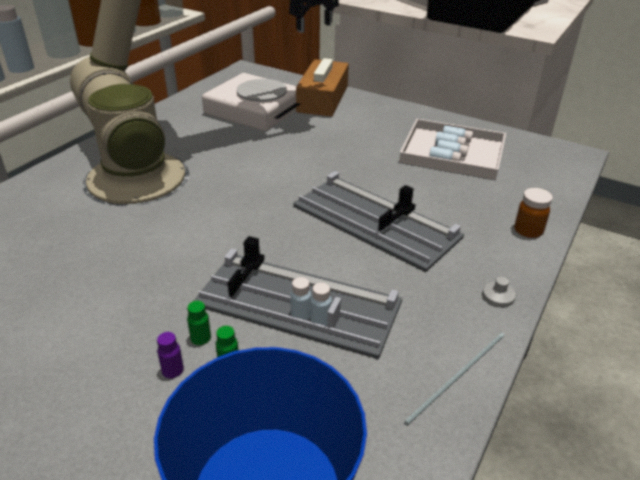

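The top view shows the bottle rack on the right: its grip is near (363,291), the arm and plate reach to (410,280), and the bottle caps are at (390,221), the nearest, and (387,204). The empty rack is on the left, with its grip near (215,214). The scene view agrees: the stop post is near (251,250) and the bottles are at (301,287) and (321,293).

```bash
cat > h.py <<'E'
import numpy as np, cv2
from station import *
from scipy.spatial.transform import Rotation as R
def ray(n,uv,z):
    i=camera_info(n); uv=np.atleast_2d(np.asarray(uv,float)); q=i["orientation"]
    d=np.c_[(uv[:,0]-i["cx"])/i["fx"],(uv[:,1]-i["cy"])/i["fy"],np.ones(len(uv))]
    d=R.from_quat(np.r_[q[1:],q[0]]).apply(d); return i["xyz"]+d*((z-i["xyz"][2])/d[:,2])[:,None]
def blobs(m,amin):
    n,l,s,c=cv2.connectedComponentsWithStats(m.astype(np.uint8)); return [(s[k],c[k],l==k) for k in range(1,n) if s[k,4]>amin]
E
python3 - <<'E'
from h import *
im=cv2.imread("pics/top0.png"); g=im.max(2).astype(int)
for nm,m in (("black",g<28),("cap",im.min(2)>165)):
    mm=m.copy(); mm[:,:320]=0; mm[:,425:]=0; mm[:150]=0; mm[330:]=0
    for s,c,l in blobs(mm,15): print(nm,s,c.round(1))
# grip: black opened
mm=(g<40); mm[:,:330]=0; mm[:,420:]=0; mm[:250]=0; mm[320:]=0
o=cv2.morphologyEx(mm.astype(np.uint8),cv2.MORPH_OPEN,np.ones((9,9)))
for s,c,l in blobs(o,20): 
    r=cv2.minAreaRect(np.argwhere(l)[:,::-1].astype(np.float32)); print("grip",s,c,r, ray("top",c,.078))
print("grips z=0.078 guess",ray("top",[363,291],.078),"cap",ray("top",[[390,221],[387,204]],.087))
# rack outline corners (z .012), rail ends
P=ray("top",[[326,171],[388,158],[420,305],[358,320]],.012); print(P, np.linalg.norm(np.diff(P,axis=0),axis=1))
c=im[150:330,315:430]; cv2.imwrite("pics/c1.png",np.hstack([cv2.resize(c,None,fx=3.3,fy=3.3,interpolation=cv2.INTER_CUBIC),cv2.resize(cv2.imread("pics/scene0.png")[220:360,190:290],None,fx=4,fy=4.2429,interpolation=cv2.INTER_CUBIC)[:594]]))
E
```

```text
black [355 283  16  16 128] [362.6 290.9]
grip [354 284  16  15 224] [361.63392857 290.91964286] ((361.5, 291.0), (14.0, 15.0), 90.0) [[ 0.43598551 -0.13394636  0.078     ]]
grips z=0.078 guess [[ 0.43576202 -0.13677503  0.078     ]] cap [[ 0.58077387 -0.19773223  0.087     ]
 [ 0.61749771 -0.19295538  0.087     ]]
[[ 0.7153818  -0.0674863   0.012     ]
 [ 0.74349829 -0.21097735  0.012     ]
 [ 0.40618721 -0.26719108  0.012     ]
 [ 0.37636843 -0.12980506  0.012     ]] [0.14621976 0.34196307 0.14058477]
```

View pics/c1.png

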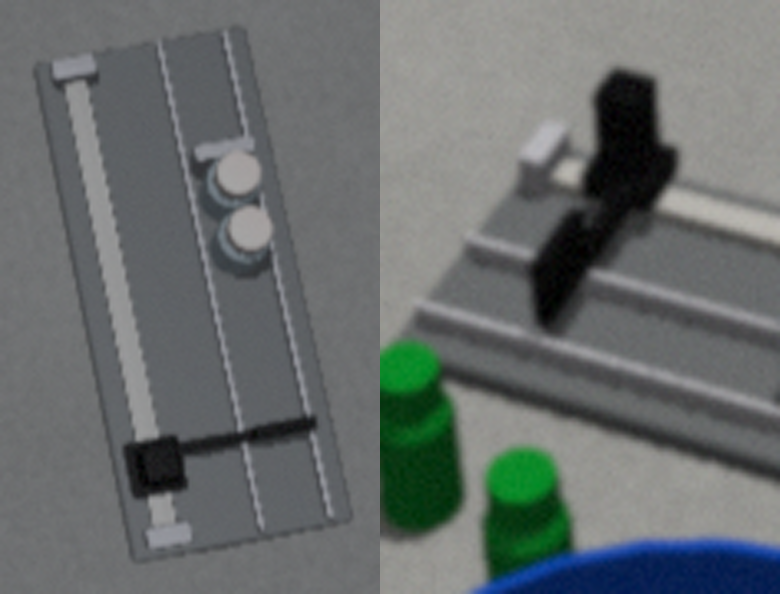

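The crop shows the grip top at about pixel (362.9,290.6), the near cap at (390.5,219.1) and the far cap at (387.1,202.4). The rail and lane lines are clear enough to give the yaw.

Run:
```python
from h import *
f=lambda a:np.array(a)/3.3+[315,150]
for a,z in (([[132,560],[37,65]],.012),([[352,520],[243,28]],.012),([[262,530],[160,40]],.016),([[332,517],[228,30]],.016),([[163,520],[75,85]],.02)):
    P=ray("top",f(a),z); d=P[1]-P[0]; print("yaw of rail",np.degrees(np.arctan2(d[1],d[0])).round(2),np.linalg.norm(d).round(3))
# grip and caps; scene cap check
g=ray("top",[362.9,290.6],.078)[0]; b=ray("top",f([[249,228],[238,173]]),.087)
print(g,b, np.linalg.norm(b[0]-b[1]))
for y in (-9,-10,-11,-12):
    t=np.radians(y); u=np.array([np.cos(t),np.sin(t),0]); v=np.array([np.sin(t),-np.cos(t),0])
    print(y,"along",(b-g)@u,"across",(b-g)@v)
# scene-view projections
def proj(n,p):
    i=camera_info(n);q=i["orientation"];c=R.from_quat(np.r_[q[1:],q[0]]).inv().apply(np.atleast_2d(p)-i["xyz"]);return np.c_[i["fx"]*c[:,0]/c[:,2]+i["cx"],i["fy"]*c[:,1]/c[:,2]+i["cy"]]
print(proj("scene",np.vstack([g,b])))
s=get_state(); q=s["tool_rot"]; print(R.from_quat(np.r_[q[1:],q[0]]).as_matrix().round(3))
```

```text
yaw of rail 9.19 0.346
yaw of rail 9.66 0.347
yaw of rail 9.39 0.343
yaw of rail 9.31 0.342
yaw of rail 9.57 0.303
[ 0.43659343 -0.13659593  0.078     ] [[ 0.58484462 -0.19886314  0.087     ]
 [ 0.62090478 -0.19335434  0.087     ]] 0.03647851250326022
-9 along [0.15616671 0.19092114] across [0.038309   0.02722697]
-10 along [0.15681151 0.19136724] across [0.03557768 0.02389079]
-11 along [0.15740854 0.19175505] across [0.03283552 0.02054733]
-12 along [0.15795763 0.19208444] across [0.03008336 0.01719761]
[[250.07314898 238.7916503 ]
 [299.9223022  281.43633145]
 [320.03869613 286.99703166]]
[[-0.946  0.325 -0.001]
 [ 0.325  0.946 -0.001]
 [ 0.    -0.001 -1.   ]]
```

Yaw is about +9.4°. At that yaw the end bottle lies 136 mm along the rail and 86 mm across, against the 85 mm given. The caps are 36.5 mm apart, against the 37 mm expected. Contact therefore needs about 106 mm of travel. I'll turn the tool so the fingers close along the rail, then move above the grip.

Emit:
carry_out:
  commands: [0, 0, 0, 0, 0, 10.3, 0.085, 0, 0, 0, 0, 0, 10.3, 0.085, 0, 0, 0, 0, 0, 10.3, 0.085, 0, 0, 0, 0, 0, 10.3, 0.085, 0, 0, 0, 0, 0, 10.3, 0.085, 0, 0, 0, 0, 0, 10.1, 0.085, -0.053, 0.0113, 0, 0, 0, 0, 0.085, -0.053, 0.0113, 0, 0, 0, 0, 0.085, -0.053, 0.0113, 0, 0, 0, 0, 0.085, -0.053, 0.0113, 0, 0, 0, 0, 0.085, -0.053, 0.0113, 0, 0, 0, 0, 0.085, -0.053, 0.0113, 0, 0, 0, 0, 0.085, -0.053, 0.0113, 0, 0, 0, 0, 0.085, -0.053, 0.0113, 0, 0, 0, 0, 0.085, -0.053, 0.0113, 0, 0, 0, 0, 0.085, -0.053, 0.0113, 0, 0, 0, 0, 0.085, -0.053, 0.0113, 0, 0, 0, 0, 0.085, -0.053, 0.0113, 0, 0, 0, 0, 0.085, -0.053, 0.0113, 0, 0, 0, 0, 0.085, 0, 0, 0, 0, 0, 0, 0.085]
  force: 20

```text
time: 2.6
position: [0.4373, -0.1382, 0.2445]
tool_rot: [-0.0, 0.648, 0.762, -0.0]
wrist_force: [-0.8, 0.2, 0.0]
grip_width: 0.085
grasp_force: 0.0
```

```bash
cat > err.py <<'E'
from h import *
s=get_state(); q=s["tool_rot"]; M=R.from_quat(np.r_[q[1:],q[0]]).as_matrix()
print(s["time"],s["position"],"yaw y",np.degrees(np.arctan2(M[1,1],M[0,1])),"tool-frame to grip",M.T@(np.array([.4366,-.1366,.059])-s["position"]),s["wrist_force"],s["grip_width"],s["grasp_force"])
E
python3 err.py
```

```text
2.6 [ 0.43729198 -0.13817461  0.24453361] yaw y 9.234979495212762 tool-frame to grip [ 0.00159881 -0.00027437  0.1855345 ] [-0.82935434  0.17562239  0.03809126] 0.08500100272362716 0.0
```

Emit:
carry_out:
  commands: [0.0016, 0, 0.045, 0, 0, 0, 0.085, 0, 0, 0.045, 0, 0, 0, 0.085, 0, 0, 0.045, 0, 0, 0, 0.085, 0, 0, 0.03, 0, 0, 0, 0.085, 0, 0, 0.02, 0, 0, 0, 0.085, 0, 0, 0, 0, 0, 0, 0.085, 0, 0, 0, 0, 0, 0, 0.05]

```text
time: 3.48
position: [0.4366, -0.1336, 0.0611]
tool_rot: [0.0, 0.646, 0.763, 0.0]
wrist_force: [-0.9, -0.7, -0.4]
grip_width: 0.0694
grasp_force: 0.0
```

```bash
python3 err.py
python3 - <<'E'
from h import *
a=camera("scene")[:,:,::-1][150:370,170:430]; cv2.imwrite("pics/s1.png",cv2.resize(a,None,fx=2.7,fy=2.7,interpolation=cv2.INTER_CUBIC))
E
```

```text
3.475 [ 0.4365965  -0.1335739   0.06110968] yaw y 9.474338998497922 tool-frame to grip [-0.00298405 -0.00049629  0.0021112 ] [-0.88725553 -0.67548613 -0.40867118] 0.06937907093501709 0.0
```

View pics/s1.png

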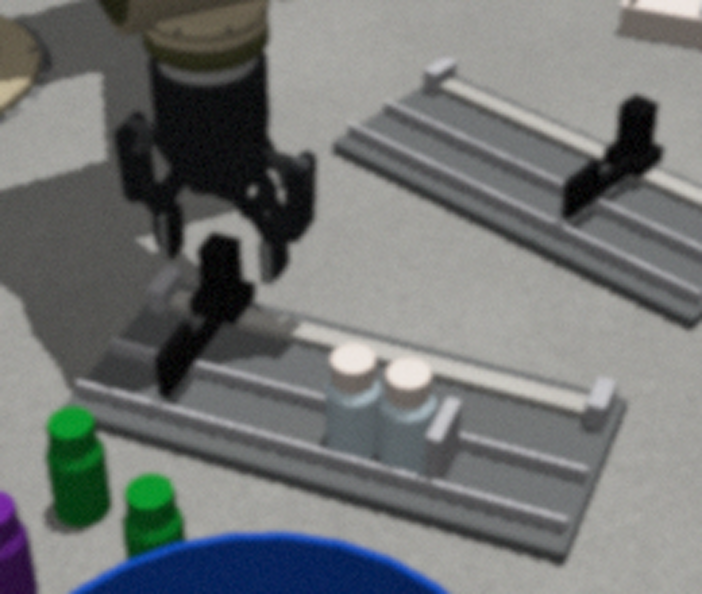

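The fingers straddle the post. Their tips are near (170,250) and (275,275) in the crop, with the post top between them at (220,240). Next I correct the 3 mm offset and close gently.

Emit:
carry_out:
  commands: [-0.003, 0, 0.001, 0, 0, 0, 0.05, 0, 0, 0, 0, 0, 0, 0.035, 0, 0, 0, 0, 0, 0, 0.02, 0, 0, 0, 0, 0, 0, 0.02, 0, 0, 0, 0, 0, 0, 0.02, 0, 0, 0, 0, 0, 0, 0.02]
  force: 20

```text
time: 4.28
position: [0.437, -0.1369, 0.0596]
tool_rot: [0.0, 0.646, 0.763, -0.0]
wrist_force: [-1.0, 0.3, 5.3]
grip_width: 0.0237
grasp_force: 25.7
```

```bash
python3 err.py
```

```text
4.275 [ 0.43702209 -0.1368985   0.05962002] yaw y 9.455557429010456 tool-frame to grip [ 0.00036414 -0.00036761  0.00061964] [-1.00367769  0.29891919  5.30887564] 0.023724375957239044 25.736571550369263
```

The post is held, with the opening at 24 mm. I slide 92 mm, leaving about 14 mm to go, then check.

Emit:
carry_out:
  commands: [0, 0.005, 0, 0, 0, 0, 0.02, 0, 0.012, 0, 0, 0, 0, 0.02, 0, 0.012, 0, 0, 0, 0, 0.02, 0, 0.012, 0, 0, 0, 0, 0.02, 0, 0.012, 0, 0, 0, 0, 0.02, 0, 0.012, 0, 0, 0, 0, 0.02, 0, 0.012, 0, 0, 0, 0, 0.02, 0, 0.01, 0, 0, 0, 0, 0.02, 0, 0.005, 0, 0, 0, 0, 0.02, 0, 0, 0, 0, 0, 0, 0.02, 0, 0, 0, 0, 0, 0, 0.02]

```text
time: 5.65
position: [0.528, -0.1214, 0.0596]
tool_rot: [0.0, 0.646, 0.763, 0.0]
wrist_force: [0.5, 0.7, 5.5]
grip_width: 0.0238
grasp_force: 25.7
```

```bash
python3 err.py
python3 - <<'E'
from h import *
a=camera("scene")[:,:,::-1]; cv2.imwrite("pics/s2f.png",a); a=a[200:350,200:400]; a=cv2.resize(a,None,fx=3,fy=3,interpolation=cv2.INTER_CUBIC)
cv2.imwrite("pics/s2.png",a)
E
```

```text
5.65 [ 0.52799237 -0.12141644  0.05962841] yaw y 9.455873213426173 tool-frame to grip [ 3.74387322e-05 -9.26456367e-02  5.34682691e-04] [0.48957524 0.72805861 5.52887114] 0.023799496732903234 25.74996381998062
```

View pics/s2.png

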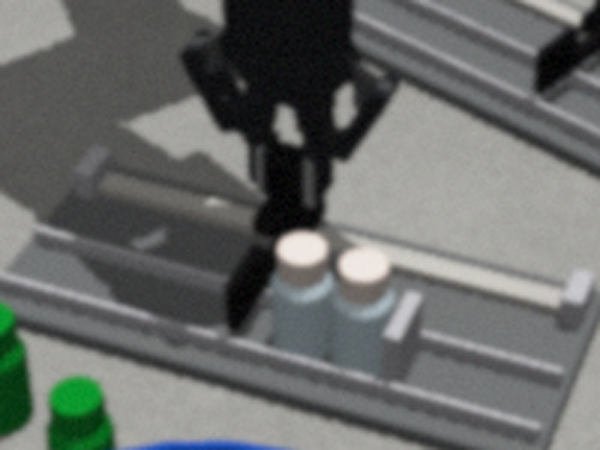

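The plate, centred near (252,290) in the crop, is still short of the bottle, whose axis is near x=302. That is about 50 px at 1.65 px/mm, or a gap of roughly 12–13 mm, which agrees with the computed 13.5 mm. I advance another 8 mm, check, and release.

Emit:
carry_out:
  commands: [0, 0.003, 0, 0, 0, 0, 0.02, 0, 0.003, 0, 0, 0, 0, 0.02, 0, 0.002, 0, 0, 0, 0, 0.02, 0, 0, 0, 0, 0, 0, 0.02, 0, 0, 0, 0, 0, 0, 0.02, 0, 0, 0, 0, 0, 0, 0.04, 0, 0, 0, 0, 0, 0, 0.06, 0, 0, 0, 0, 0, 0, 0.07, 0, 0, 0, 0, 0, 0, 0.07, 0, 0, 0, 0, 0, 0, 0.07]

```text
time: 6.95
position: [0.5355, -0.1204, 0.0593]
tool_rot: [-0.0, 0.646, 0.763, -0.0]
wrist_force: [0.9, 0.2, 0.1]
grip_width: 0.0699
grasp_force: 0.0
```

```bash
python3 err.py
```

```text
6.95 [ 0.53546331 -0.12035849  0.05928937] yaw y 9.449224437270562 tool-frame to grip [ 0.00020959 -0.10018827  0.00030012] [0.90220319 0.18739795 0.12664901] 0.0699259665372847 0.0
```

Released. Next I lift straight up and move the arm back out of the cameras' view.

Emit:
carry_out:
  commands: [0, 0, -0.02, 0, 0, 0, 0.07, 0, 0, -0.04, 0, 0, 0, 0.07, 0, 0, -0.05, 0, 0, 0, 0.07, 0, 0, -0.05, 0, 0, 0, 0.07, 0, 0, -0.03, 0, 0, 0, 0.07, 0.05, 0, 0, 0, 0, 0, 0.07, 0.05, -0.01, 0, 0, 0, 0, 0.07, 0.05, -0.01, 0, 0, 0, 0, 0.07, 0.05, -0.01, 0, 0, 0, 0, 0.07, 0.05, -0.01, 0, 0, 0, 0, 0.07, 0.05, -0.01, 0, 0, 0, 0, 0.07, 0.05, -0.01, 0, 0, 0, 0, 0.07, 0, 0, 0, 0, 0, 0, 0.07, 0, 0, 0, 0, 0, 0, 0.07]

```text
time: 8.7
position: [0.419, 0.2148, 0.2493]
tool_rot: [0.0, 0.646, 0.763, -0.0]
wrist_force: [0.5, -0.5, -0.5]
grip_width: 0.0703
grasp_force: 0.0
```

```bash
python3 err.py
python3 - <<'E'
from h import *
a=camera("top")[:,:,::-1]; s=camera("scene")[:,:,::-1]
c=cv2.resize(a[150:330,315:430],None,fx=3.3,fy=3.3,interpolation=cv2.INTER_CUBIC); d=cv2.resize(s[220:350,260:360],None,fx=4,fy=4,interpolation=cv2.INTER_CUBIC)
d=cv2.copyMakeBorder(d,0,c.shape[0]-d.shape[0],0,0,0); cv2.imwrite("pics/e.png",np.hstack([c,d]))
E
```

```text
8.7 [0.41898482 0.21476289 0.24931917] yaw y 9.463278168461052 tool-frame to grip [-0.34942085 -0.04040871  0.19041998] [ 0.49168193 -0.47825746 -0.4953452 ] 0.07033927665666859 0.0
```

View pics/e.png

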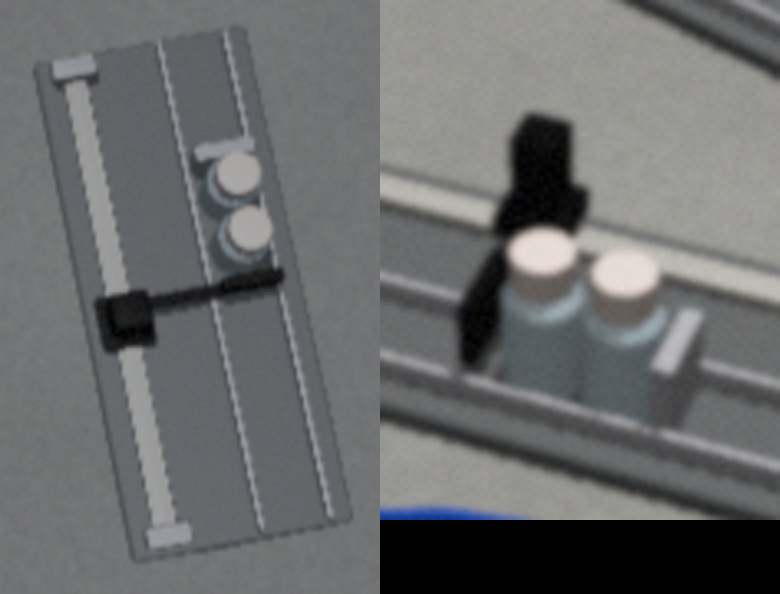

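The final views show both bottles upright and unmoved, with caps at (248,229) and (238,173). The grip top is at about (131,313), and the plate sits just short of the end bottle. The pixels put the travel at about 97–100 mm, so the gap is about 6–9 mm, within the 15 mm allowed.

```bash
python3 -c "
from station import *
print(close_job())"
```

```text
the job is handed in; nothing more can be done
None
```

I slid the stop on the bottle rack about 100 mm and released it an estimated 6–9 mm short of the nearest bottle; the bottles did not move, the empty rack's stop was never touched, and the job is handed in.

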